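# Third hand: press a tube end against the sprung stop of a welding jig

### The job

Be a welder's third hand: pick up the longer of the two square steel tubes, lay it flat in the channel of the welding jig just short of the sprung stop plate, then slide it along the channel so that its end pushes the plate back until the black pointer stands over the green part of the scale, and never let the pointer run into the red. Your program finishes while you are still holding the tube there, pressing steadily: do not let go or back off. Leave the short tube and the flange where they are.

Things in the scene. Friction and masses are not known exactly. Their poses are not given: they have to be found in the camera images.
- long_tube: the workpiece: longer grey square steel tube, 40 x 130 x 40 mm, about 0.4 kg, lying on the table with its axis level. Origin at the centre of its underside; y runs along the tube (130 mm, both ends alike), x across it (40 mm), z up. Its two long 40 mm sides are 40 mm apart: grip across them, near the middle.
- long_tube_center (a point): centre of the long tube, 20 mm above its underside
- jig: welding jig fixed to the table, all below 62 mm. Origin: centre of the underside of its dark bed (x = -112 to 130 mm, 100 mm wide, top at z = 10 mm). x = pressing direction, to the stop. Two aluminium rails, x = -100 to 25 mm, leave a channel 50 mm wide on y = 0; they stand 8 mm over the bed, so keep fingers above that. Blue spring housing x = 90 to 130 mm, top z = 55 mm, scale on top.
- channel_mid (a point): point on the bed's top in the middle of the channel, at x = -25 mm, y = 0 of the jig: with the tube centred over it, its end would just touch the unpressed stop plate; lay the tube some 10 to 20 mm short of it (towards -x of the jig)
- stop_slide (a joint): travel of the sprung stop plate in m: 0 when free, growing as it is pushed along +x of the jig (range 0 to 0.034). Spring 0.7 N per mm, almost no friction. It carries a black crossbar pointer over the coloured scale: white 0 to 12 mm of travel, green 12 to 22 mm (8.4 to 15.4 N), yellow 22 to 28 mm, red beyond
- stop_plate: steel stop plate of the jig, 12 mm thick, 92 mm wide, 46 mm high; origin in the middle of the lower edge of the face that the tube pushes, 2 mm above the bed; axes as the jig's
- stop_face (a point): point on the pushed face of the stop plate at the height of the tube's axis (30 mm above the table); unpressed it lies at x = 40 mm, y = 0 of the jig, and moves with the plate
- short_tube: bystander: shorter square steel tube, 30 x 85 x 30 mm, origin at the centre of its underside, y along it; leave it
- flange: bystander: turned steel flange ring, 68 mm across, 12 mm thick, lying flat, origin at the centre of its underside; leave it. Fixed and not listed: a red-handled toggle clamp 180 mm tall between the tubes and the jig (carry the tube over it), and yellow clamps up to 280 mm tall near the robot's base on its left

How it is judged:
By the outcome, as a careful person would: the job done as asked, in the order asked, and still so for the second after the job is handed in, while the arm keeps its last pose, push and grip.
It also fails if it takes over 42 s, if anything falls off the work surface, if the arm or the gripper's body presses on something with over 40 N, if the wrist force passes 120 N, or if a joint passes its speed limit or range.

### The arm

A 6-joint arm with a two-finger parallel gripper is mounted at the origin on the work surface; the furniture and walls round the work are solid. World frame = base frame: x ahead of the robot, y to its left, z up, the work surface at z = 0. Lengths are in m, angles in rad, forces in N, time in s.
With the tool pointing down it reaches from about 0.35 to 0.775 m from the base axis. Payload 5.5 kg.
Tool frame: the origin (TCP) lies on the centre line of the jaws, within the pads' length; the fingertips stand 22 mm ahead of it and the grasp point (between the pads) lies 3 mm ahead of it; z points along the fingers, y is the line along which they close (so a half turn about z gives the same grasp; the last joint's range is limited). The gripper opens to 85 mm and grips with 20 to 120 N. Pads are 22 mm wide; open, the fingers measure 114 mm over their backs; the gripper's body (76 mm by 85 mm) begins 54 mm behind the grasp point. The pads swing forward as they close: fully open they stand 13 mm farther back than shut.
Start: joints at [-0.14, 0.313, 0.046, 1.304, 0, 1.431], TCP at [0.575, -0, 0.253] pointing down, gripper open.
Joint ranges: [-2.76, 2.76], [-0.86, 1.69], [-1.03, 1.26], [-2.2, 2.34], [-1.47, 1.5], [-3.14, 3.14]. Speed limits (rad/s): [2.57, 2.57, 3.14, 3.14, 3.14, 3.14].

### API

Orientations are given as a unit quaternion [x, y, z, w].
In Python, from station import r gives the robot as it stands. The module is installed in compiled form; this text tells all that it offers.
- The arm moves only by the tool step_arm, never from a script. Its argument "deltas" is a list of rows, each a list of 7 numbers: the shift along the tool's x, y, z in cm, then the turn, a rotation vector about the tool's x, y, z in rad, then the finger opening in cm, from 0 to 8.54. In form: [[dx, dy, dz, wx, wy, wz, claw], ...]. A call has 1 to 20 rows; each row shifts and turns the commanded pose from where the row before left it, along the tool's axes as they then stand; what a row does not reach is not made up. A row lasts 1/8 s, in which the tool goes at most 62.5 mm and 10.7 degrees, less where a joint would pass 70% of its speed; a pose out of reach is approached as far as the arm can. A call is refused whole if a number of a shift passes 6.25 or a number of a turn 0.188, either way. A call with a gripper value outside its range is refused whole. The fingers move at their own pace and stop on an object; the grip force is fixed at half the most. Time passes only in rows, so rows that do not move let the fingers close. It gives the time, the measured TCP pose, the force, the opening and the grip force at its end, in the units of the state.
- r.read_state(): the state, without advancing time (a new reading comes with each control period).
- r.read_camera(name): name is "side" or "top" or "wrist"; returns a dict with "pixels" (384x512x3 uint8, blue, green, red), "depth" (384x512 float32, m along the optical axis (not along the pixel's ray), 0 where there is no reading), "K" (3x3 intrinsics, pixels), "rvec" (rotation vector, rad) and "tvec" (3), from world to camera coordinates, as OpenCV has them; the wrist camera has in their place "T_tool_cam" (4x4, takes a point from camera to tool coordinates, whose origin is the TCP and whose axes are the flange's). Camera axes: x right, y down, z forward; pixel columns grow to the right and rows downward; lengths in m; the calibration is good to about 2 mm. A picture is of the moment at which its call begins: read the wrist's pose just before it.
- r.hand_in(): hands the job in; it is judged then, once.
The state is a dict: "time": time; "qpos": joint angles; "joint_velocities": joint speeds; "joint_torque": joint torques, N m; "tool_pos": TCP position; "ee_rot": TCP orientation; "ft_force": force on the tool from outside, world axes, zero at the start; "ft_torque": the same for the moment, N m; "gripper_width": finger opening in m; "finger_force": force on a finger pad.
Only numpy, scipy, OpenCV 4.12 (cv2) and the standard library are available. Lean on these libraries where they do the work, as an engineer would, in place of code of your own. Each camera call takes 0.05 s, during which the arm holds its last target. There are 200 camera calls.

## Working session

There is one attempt and no reset: what is moved stays moved. The work goes in short steps, Python scripts to look and compute and a tool call to move; the robot and the scene stay as the last step left them, time stands still between calls to the robot, and variables do not carry over. Pictures are saved under pics/ and viewed, at most 10 in all, crops included, and the job is handed in when it is done.

Besides the shell and the picture viewer there is one more tool, called by a JSON object that holds its "api" and its "payload". step_arm: Moves the arm, as the interface text tells. Its arguments: {"type":"object","properties":{"deltas":{"type":"array","items":{"type":"array","items":{"type":"number"}}}},"required":["deltas"]}

```bash
mkdir -p pics; cat > h.py <<'E'
import numpy as np, cv2
from station import r
def world(c):
    K=c["K"];R=cv2.Rodrigues(np.array(c["rvec"],float))[0];t=np.array(c["tvec"],float).ravel()
    v,u=np.mgrid[:384,:512];d=c["depth"]
    P=np.stack([(u-K[0][2])/K[0][0]*d,(v-K[1][2])/K[1][1]*d,d],-1)
    return (P-t)@R
def st():
    s=r.read_state();print({k:np.round(s[k],4).tolist() for k in("time","tool_pos","ee_rot","ft_force","gripper_width","finger_force","qpos")})
E
python3 - <<'E'
from h import *
st()
for n in("top","side"):
    c=r.read_camera(n);cv2.imwrite(f"pics/{n}0.png",c["pixels"]);np.savez(f"{n}0.npz",**{k:np.array(v) for k,v in c.items()})
E
```

```text
{'time': 0.0, 'tool_pos': [0.5745, 0.0, 0.2524], 'ee_rot': [0.7071, 0.7071, -0.0005, -0.0007], 'ft_force': [1.5201, 0.0761, -0.2032], 'gripper_width': 0.0856, 'finger_force': 0.0, 'qpos': [-0.1396, 0.314, 0.045, 1.3036, 0.0, 1.4312]}
```

View pics/top0.png

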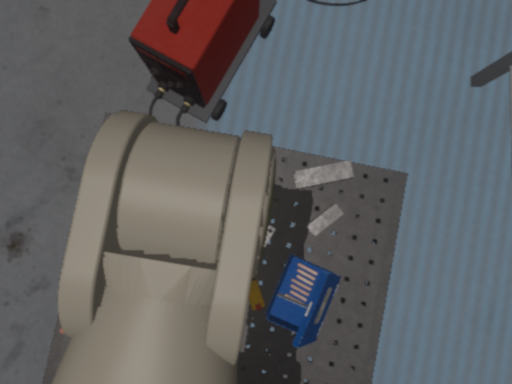

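View pics/side0.png

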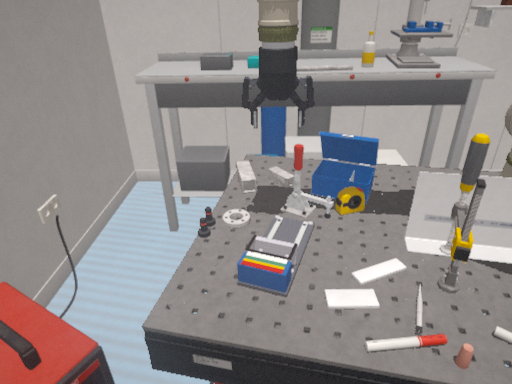

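Top view: the long tube is at about (323,175), the short one at (326,220), and the arm hides the jig. Side view: the long tube is at (246,176), the short at (281,173), the red clamp at (298,180), the flange at (236,217), and the jig at (278,250) with its scale at (266,262).

```bash
python3 - <<'E'
from h import *
for n in("top","side"):
    c=dict(np.load(n+"0.npz"));W=world(c);np.save(n+"W.npy",W)
    L=[(323,175),(326,220),(300,180),(350,168)] if n=="top" else [(246,165),(250,185),(281,173),(298,150),(236,217),(266,262),(278,245),(295,235),(290,285)]
    for u,v in L: print(n,u,v,W[v,u].round(3))
W=np.load("topW.npy");
for (a,b,e,f),zl,zh in(((285,150,362,198),.03,.06),((300,198,350,242),.02,.05)):
    P=W[b:f,a:e].reshape(-1,3);P=P[(P[:,2]>zl)&(P[:,2]<zh)];print(len(P),P[:,2].mean(),np.median(P[:,2]),cv2.minAreaRect(P[:,:2].astype(np.float32)*1000))
c=dict(np.load("side0.npz"))
im=c["pixels"][200:300,215:335];cv2.imwrite("pics/sjig.png",cv2.resize(im,None,fx=6,fy=6,interpolation=2))
W=np.load("sideW.npy")[200:300,215:335]
for lo,hi in((.005,.014),(.014,.022),(.04,.053),(.053,.06)):
    m=(W[...,2]>lo)&(W[...,2]<hi);P=W[m];print(lo,len(P),P.min(0).round(3),P.max(0).round(3))
E
```

```text
top 323 175 [ 0.662 -0.207  0.039]
top 326 220 [ 0.559 -0.216  0.03 ]
top 300 180 [ 0.649 -0.153  0.042]
top 350 168 [ 0.68  -0.269  0.039]
side 246 165 [ 0.666 -0.246  0.037]
side 250 185 [ 0.651 -0.182  0.002]
side 281 173 [ 0.56  -0.208  0.029]
side 298 150 [ 0.525 -0.047  0.17 ]
side 236 217 [ 0.677 -0.02  -0.002]
side 266 262 [0.596 0.215 0.055]
side 278 245 [0.573 0.162 0.053]
side 295 235 [0.533 0.069 0.009]
side 290 285 [0.55  0.226 0.009]
980 0.03923107299907322 0.039237104700731926 ((665.83056640625, -208.38975524902344), (40.21052551269531, 130.36129760742188), 13.015874862670898)
495 0.02918128251034115 0.029232633652440505 ((560.7512817382812, -213.85299682617188), (30.59709930419922, 85.29702758789062), 39.27006530761719)
0.005 1765 [ 0.442 -0.071  0.005] [0.726 0.258 0.014]
0.014 517 [ 0.445 -0.063  0.014] [0.65  0.249 0.022]
0.04 611 [ 0.438 -0.035  0.04 ] [0.648 0.249 0.053]
0.053 1055 [ 0.443 -0.014  0.053] [0.648 0.248 0.06 ]
```

View pics/sjig.png

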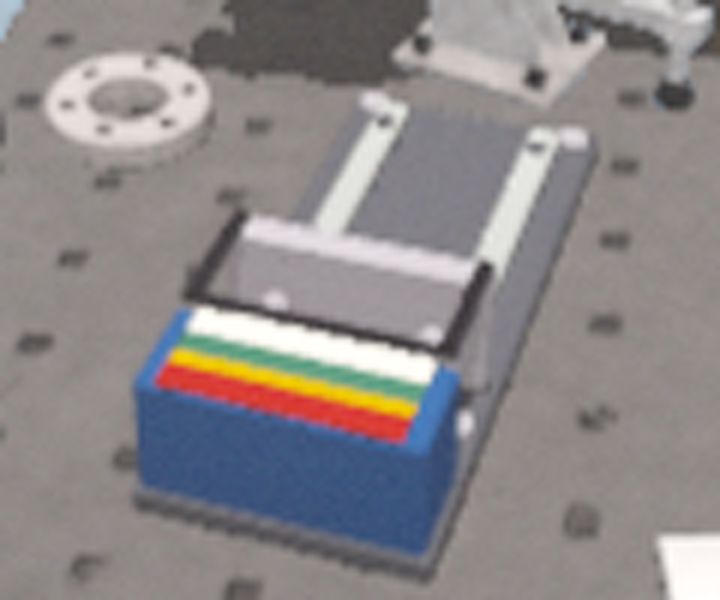

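The crop shows the jig's open channel between two pale rails. The stop plate's top edge runs about (250,230)-(480,275), the pointer bar about (190,295)-(455,355), and the scale's bands run white to red toward the camera. Next I fit the jig pose.

```bash
python3 - <<'E'
from h import *
from scipy.optimize import least_squares
c=dict(np.load("side0.npz"));im=c["pixels"];W=np.load("sideW.npy")
def box(m,name):
    m=cv2.morphologyEx(m.astype(np.uint8),cv2.MORPH_OPEN,np.ones((2,2)))
    n,l,s,_=cv2.connectedComponentsWithStats(m)
    o=np.argsort(-s[1:,4])[:2]+1
    for i in o:
        P=W[l==i];print(name,s[i],cv2.minAreaRect((P[:,:2]*1000).astype(np.float32)),P.mean(0).round(4))
roi=np.zeros(im.shape[:2],bool);roi[200:300,230:322]=1
z=W[...,2]
box(roi&(z>.050)&(z<.060)&(W[...,1]>.17),"housing")
box(roi&(z>.006)&(z<.0135),"bed")
br=im.min(-1)>170
box(roi&(z>.0135)&(z<.021),"rails")
# precise: silhouettes of known corners by picture: crop pix /6 + offset, projected to plane
K=c["K"];R=cv2.Rodrigues(c["rvec"])[0];t=c["tvec"].ravel()
def onplane(u,v,h):
    d=R.T@np.linalg.solve(K,[u,v,1]);o=-R.T@t;return (o+d*(h-o[2])/d[2])[:2]
o={(595,150):(-112,50,10),(372,96):(-100,-29,18),(405,108):(-100,-25,18),(528,128):(-100,25,18),(585,130):(-100,33,18)}
q=[((140,385),(130,None),55),((455,372),(90,None),55),((183,308),(90,None),55),((410,455),(130,None),55),((138,490),(130,-50),10),((428,570),(130,50),10),((597,148),(-112,50),10),((404,105),(-100,-25),18),((530,128),(-100,25),18)]
Q=[]
for (a,b),m,h in q:
    w=onplane(215+(a+.5)/6-.5,200+(b+.5)/6-.5,h/1000);print(m,w.round(4));
    if m[1] is not None:Q.append((m[0]/1000,m[1]/1000,*w))
Q=np.array(Q)
T=lambda p,x,y:np.stack([p[0]+np.cos(p[2])*x-np.sin(p[2])*y,p[1]+np.sin(p[2])*x+np.cos(p[2])*y],-1)
s=least_squares(lambda p:(T(p,Q[:,0],Q[:,1])-Q[:,2:]).ravel(),[.56,.1,1.7]);print(s.x,np.degrees(s.x[2]),(s.fun*1000).round(1))
E
```

```text
housing [239 250  54  28 864] ((610.7205200195312, 420.1679992675781), (600.8685913085938, 98.23289489746094), 86.006103515625) [0.5951 0.2225 0.0568]
housing [291 248   3   3   7] ((545.5799560546875, 178.13534545898438), (2.31223726272583, 15.598217964172363), 3.8369479179382324) [0.5458 0.1782 0.0566]
bed [239 223  77  74 494] ((599.2646484375, 358.5113220214844), (717.4957885742188, 136.26712036132812), 81.85447692871094) [0.5418 0.1542 0.0088]
bed [275 219  29  26 493] ((576.6261596679688, 362.67236328125), (718.7317504882812, 61.324066162109375), 84.1664047241211) [0.5456 0.0595 0.0129]
rails [296 223  13  23 123] ((523.8167724609375, 96.61940002441406), (144.46322631835938, 13.513142585754395), 75.2593765258789) [0.5169 0.0729 0.0157]
rails [269 219  15  21 116] ((585.7530517578125, 363.1611022949219), (719.6487426757812, 30.4322509765625), 88.07240295410156) [0.576  0.0674 0.0243]
(130, None) [0.6477 0.2216]
(90, None) [0.5502 0.2133]
(90, None) [0.637  0.1841]
(130, None) [0.565  0.2504]
(130, -50) [0.6505 0.2201]
(130, 50) [0.5588 0.2519]
(-112, 50) [0.4854 0.0264]
(-100, -25) [0.5614 0.0089]
(-100, 25) [0.512  0.0245]
[0.56629489 0.11321499 1.2619932 ] 72.30688396292824 [ 2.9  1.7 -0.6  0.4 -0.7 -4.7 -1.7  1.5  0.1  1. ]
```

{"api": "step_arm", "payload": {"deltas": [[-2, 1, 0, 0, 0, 0, 6], [-4, 1.7, 0, 0, 0, 0, 6], [-5, 2.2, 0, 0, 0, 0, 6], [-5, 2.2, 0, 0, 0, 0, 6], [-3.5, 1.5, 0, 0, 0, 0, 6], [-1.3, 0.5, 0, 0, 0, -0.1, 6], [0, 0, 0, 0, 0, -0.127, 6], [0, 0, 0, 0, 0, 0, 6], [0, 0, 0, 0, 0, 0, 6]]}}

```text
time: 1.23
tool_pos: [0.666, -0.2085, 0.253]
ee_rot: [0.623, 0.782, -0.0, -0.0]
ft_force: [-0.3, 0.3, 0.5]
gripper_width: 0.0602
finger_force: 0.0
```

```bash
python3 - <<'E'
from h import *
st()
from scipy.spatial.transform import Rotation as Ro
s=r.read_state()
c=r.read_camera("wrist");K=c["K"];d=c["depth"];v,u=np.mgrid[:384,:512]
P=np.stack([(u-K[0][2])/K[0][0]*d,(v-K[1][2])/K[1][1]*d,d],-1)
T=np.array(c["T_tool_cam"]);P=P@T[:3,:3].T+T[:3,3];W=P@Ro.from_quat(s["ee_rot"]).as_matrix().T+s["tool_pos"]
m=(d>0)&(W[...,2]>.034)&(W[...,2]<.048)&(np.abs(W[...,0]-.666)<.06)&(np.abs(W[...,1]+.208)<.09)
p=W[m];print(len(p),p[:,2].mean(),cv2.minAreaRect((p[:,:2]*1000).astype(np.float32)))
cv2.imwrite("pics/w1.png",c["pixels"])
c=r.read_camera("top");cv2.imwrite("pics/top1.png",c["pixels"]);np.savez("top1.npz",**{k:np.array(v) for k,v in c.items()})
a=r.read_camera("wrist")["pixels"];cv2.imwrite("pics/both.png",np.hstack([cv2.resize(c["pixels"],(400,300)),cv2.resize(a,(400,300))]))
E
```

```text
{'time': 1.225, 'tool_pos': [0.666, -0.2085, 0.253], 'ee_rot': [0.6234, 0.7819, -0.0001, -0.0001], 'ft_force': [-0.2701, 0.3122, 0.4992], 'gripper_width': 0.0602, 'finger_force': 0.0, 'qpos': [-0.4182, 0.5707, 0.4411, 1.4414, -0.0001, 0.9278]}
5128 0.0407641568651778 ((664.6348876953125, -208.98794555664062), (40.028602600097656, 129.24505615234375), 12.947761535644531)
```

View pics/both.png

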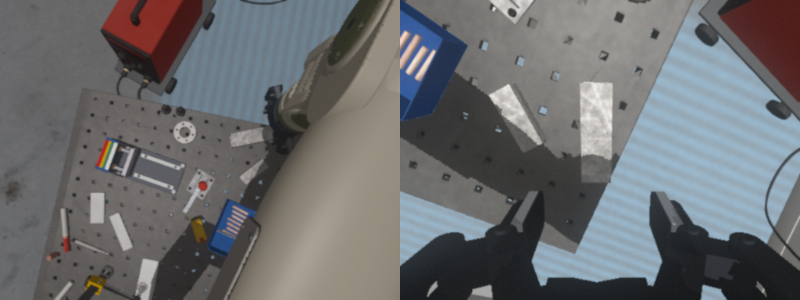

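The top half shows the jig uncovered at about (143,162), with its housing at left. In the wrist half the long tube at (596,130) is parallel to the fingers. I'll descend and grip, then refit the jig from the top picture.

{"api": "step_arm", "payload": {"deltas": [[0, -0.05, 3, 0, 0, 0, 6], [0, 0, 5, 0, 0, 0, 6], [0, 0, 5, 0, 0, 0, 6], [0, 0, 4.5, 0, 0, 0, 6], [0, 0, 3, 0, 0, 0, 6], [0, 0, 1.6, 0, 0, 0, 6], [0, 0, 0, 0, 0, 0, 6], [0, 0, 0, 0, 0, 0, 2], [0, 0, 0, 0, 0, 0, 2], [0, 0, 0, 0, 0, 0, 2], [0, 0, 0, 0, 0, 0, 2], [0, 0, 0, 0, 0, 0, 2], [0, 0, 0, 0, 0, 0, 2]]}}

```text
time: 3.0
tool_pos: [0.6667, -0.2087, 0.0345]
ee_rot: [0.622, 0.783, 0.0, 0.002]
ft_force: [-1.2, 1.0, 6.3]
gripper_width: 0.0391
finger_force: 63.3
```

```bash
python3 - <<'E'
from h import *
st()
c=dict(np.load("top1.npz"));W=world(c);im=c["pixels"];z=W[...,2]
roi=np.zeros(z.shape,bool);roi[165:250,115:245]=1
print(np.median(z[240:270,130:160]))
def box(m,name):
    n,l,s,_=cv2.connectedComponentsWithStats(m.astype(np.uint8),connectivity=4)
    for i in np.argsort(-s[1:,4])[:2]+1:
        P=W[l==i];print(name,s[i],cv2.minAreaRect((P[:,:2]*1000).astype(np.float32)),P.mean(0).round(4))
box(roi&(z>.006),"jig")
box(roi&(z>.0145)&(z<.022),"rails")
hsv=cv2.cvtColor(im,cv2.COLOR_BGR2HSV)
box(roi&(z>.051)&(z<.06),"top")
for n,lo,hi in(("red",0,8),("yel",20,35),("grn",45,90)):
    box(roi&(hsv[...,1]>110)&(hsv[...,0]>=lo)&(hsv[...,0]<=hi)&(z>.045),n)
cv2.imwrite("pics/tj.png",cv2.resize(im[165:250,115:245],None,fx=6,fy=6,interpolation=2))
E
```

```text
{'time': 3.0, 'tool_pos': [0.6667, -0.2087, 0.0345], 'ee_rot': [0.6225, 0.7826, 0.0004, 0.0017], 'ft_force': [-1.2049, 1.0142, 6.271], 'gripper_width': 0.0391, 'finger_force': 63.3479, 'qpos': [-0.4181, 0.6731, 0.0729, 0.9672, -0.0001, 0.9258]}
-0.0011940637608195644
jig [ 122  176  116   74 4583] ((563.7939453125, 105.17991638183594), (270.3389587402344, 99.93773651123047), 72.2265625) [0.5695 0.1215 0.0289]
jig [222 165  23  19 242] ((662.5737915039062, 2.227384567260742), (43.27924728393555, 52.5131721496582), 1.5004240274429321) [0.6605 0.0028 0.0112]
rails [171 221  51  22 262] ((524.6348266601562, 83.98253631591797), (124.04606628417969, 11.949528694152832), 72.4265365600586) [0.5246 0.0836 0.0174]
rails [180 196  51  22 257] ((583.5953369140625, 65.51665496826172), (124.3061294555664, 11.838605880737305), 72.30143737792969) [0.5835 0.0651 0.0174]
top [122 176  30  45 717] ((598.4391479492188, 214.02523803710938), (42.405967712402344, 95.8176498413086), 73.86102294921875) [0.5987 0.2151 0.0553]
top [154 187  19  40 217] ((580.4639892578125, 153.71890258789062), (13.257606506347656, 89.1758041381836), 72.3993911743164) [0.5802 0.1532 0.0571]
red [123 180  15  32 142] ((603.1334228515625, 102.83988189697266), (281.8333740234375, 70.38615417480469), 89.90248107910156) [0.602  0.2255 0.0674]
red [139 180   1   1   1] ((638.8912963867188, 211.9890594482422), (0.0, 0.0), 0.0) [0.6389 0.212  0.0529]
yel [128 181  14  33 103] ((600.0859375, 219.25869750976562), (7.711495399475098, 77.10722351074219), 72.55915832519531) [0.6    0.2192 0.0553]
```

View pics/tj.png

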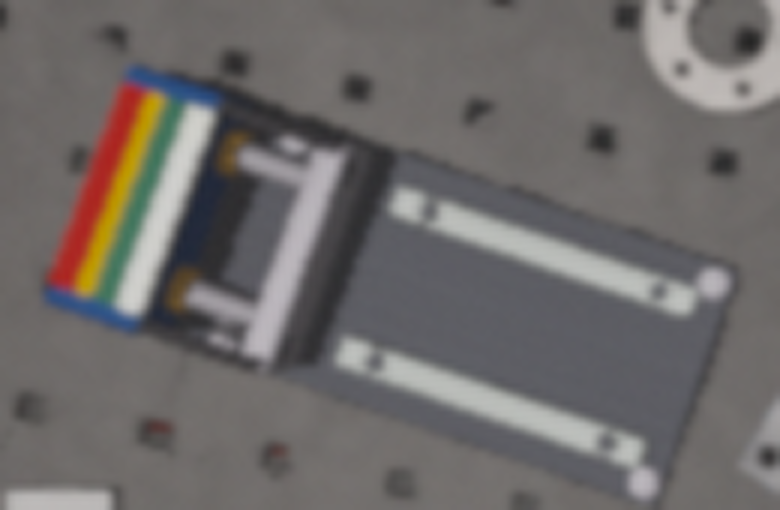

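The rails give a clean fit: jig origin (0.5654, 0.1105), yaw 72.4°. The tube is held at opening 39.1 mm with 63 N. Next I lift it, carry it over the clamp and turn it.

{"api": "step_arm", "payload": {"deltas": [[0, 0, -1.5, 0, 0, 0, 2], [0, 0, -3.5, 0, 0, 0, 2], [0, 0, -5, 0, 0, 0, 2], [0, 0, -5, 0, 0, 0, 2], [0, 0, -5, 0, 0, 0, 2], [0, 0, -3, 0, 0, 0, 2], [2, -0.3, 0, 0, 0, 0, 2], [4, -0.6, 0, 0, 0, 0, 2], [5, -0.8, 0, 0, 0, 0, 2], [5, -0.8, 0, 0, 0, 0, 2], [5, -0.8, 0, 0, 0, 0, 2], [5, -0.8, 0, 0, 0, 0, 2], [3, -0.5, 0, 0, 0, 0, 2], [0.9, -0.1, 0, 0, 0, 0.07, 2], [0, 0, 0, 0, 0, 0.14, 2], [0, 0, 0, 0, 0, 0.14, 2], [0, 0, 0, 0, 0, 0.124, 2], [0, 0, 0, 0, 0, 0.06, 2], [0, 0, 0, 0, 0, 0, 2], [0, 0, 0, 0, 0, 0, 2]]}}

```text
time: 5.5
tool_pos: [0.5523, 0.0726, 0.2625]
ee_rot: [0.807, 0.591, -0.0, -0.0]
ft_force: [0.2, -0.1, -3.8]
gripper_width: 0.039
finger_force: 62.3
```

```bash
cat >> h.py <<'E'
from scipy.spatial.transform import Rotation as Ro
def err(jx,z):
    s=r.read_state();a=np.radians(72.4);ex=np.array([np.cos(a),np.sin(a)])
    t=np.array([.5654,.1105])+jx*ex;g=np.append(t,z)-s["tool_pos"]
    R=Ro.from_quat(s["ee_rot"]).as_matrix()
    print("tool shift cm",(R.T@g*100).round(2),"close ang",np.degrees(np.arctan2(R[1,1],R[0,1])).round(2),"tilt",R[:,2].round(4))
def wristW():
    s=r.read_state();c=r.read_camera("wrist");K=c["K"];d=c["depth"];v,u=np.mgrid[:384,:512]
    P=np.stack([(u-K[0][2])/K[0][0]*d,(v-K[1][2])/K[1][1]*d,d],-1)
    T=np.array(c["T_tool_cam"]);P=P@T[:3,:3].T+T[:3,3]
    return c,P,P@Ro.from_quat(s["ee_rot"]).as_matrix().T+s["tool_pos"]
E
python3 - <<'E'
from h import *
st();err(-.040,.0445)
c,P,W=wristW();cv2.imwrite("pics/w2.png",c["pixels"])
m=(c["depth"]>0)&(abs(P[...,0])<.12)&(abs(P[...,1])<.03)&(P[...,2]<.06)&(P[...,2]>-.03)
q=P[m];print(len(q),q.min(0),q.max(0),cv2.minAreaRect((q[:,:2]*1000).astype(np.float32)))
E
```

```text
{'time': 5.5, 'tool_pos': [0.5523, 0.0726, 0.2625], 'ee_rot': [0.8066, 0.5911, -0.0, -0.0], 'ft_force': [0.1793, -0.1337, -3.8309], 'gripper_width': 0.039, 'finger_force': 62.3258, 'qpos': [-0.0134, 0.2757, 0.0173, 1.3124, 0.0, 1.8635]}
tool shift cm [1.00e-02 1.10e-01 2.18e+01] close ang -17.53 tilt [-0.  0. -1.]
30295 [-0.03266548 -0.02999499 -0.02998301] [0.06450898 0.02999578 0.03358808] ((15.91805648803711, 0.0038738250732421875), (97.16726684570312, 59.99056625366211), 0.022780094295740128)
```

View pics/w2.png

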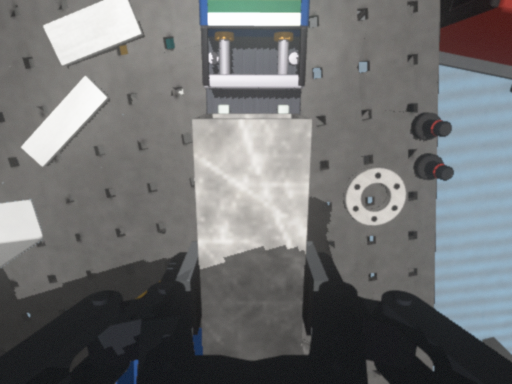

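The tube is straight in the grip, front end 64.5 mm ahead of the TCP (edge at row 118). The jig plate at (255,80) is centred ahead of it. Lowering to just above the rails.

{"api": "step_arm", "payload": {"deltas": [[0, 0.1, 2.5, 0, 0, 0, 2], [0, 0, 5, 0, 0, 0, 2], [0, 0, 5, 0, 0, 0, 2], [0, 0, 4.5, 0, 0, 0, 2], [0, 0, 2.3, 0, 0, 0, 2], [0, 0, 1, 0, 0, 0, 2], [0, 0, 0, 0, 0, 0, 2]]}}

```text
time: 6.42
tool_pos: [0.5534, 0.0723, 0.0593]
ee_rot: [0.807, 0.591, -0.0, -0.0]
ft_force: [-0.4, -0.2, -3.2]
gripper_width: 0.0388
finger_force: 62.1
```

```bash
python3 - <<'E'
from h import *
st();err(-.040,.0445)
c,P,W=wristW();cv2.imwrite("pics/w3.png",c["pixels"])
# jig y,x in world from wrist: plate top & rails
a=np.radians(72.4);J=np.stack([(W[...,0]-.5654)*np.cos(a)+(W[...,1]-.1105)*np.sin(a),-(W[...,0]-.5654)*np.sin(a)+(W[...,1]-.1105)*np.cos(a),W[...,2]],-1)
d=c["depth"]>0
for n,m in(("plate",(J[...,2]>.053)&(J[...,2]<.064)&(J[...,0]>.03)&(J[...,0]<.06)),("rails",(J[...,2]>.0145)&(J[...,2]<.022)&(J[...,0]<.03)&(J[...,0]>-.02)&(abs(J[...,1])<.045)),("tube",(P[...,2]>-.012)&(P[...,2]<0)&(abs(P[...,1])<.03)&(P[...,0]>.01)&(P[...,0]<.08))):
    q=J[m&d];print(n,len(q),q.size and (np.percentile(q,[2,50,98],axis=0).round(4).tolist()))
E
```

```text
{'time': 6.425, 'tool_pos': [0.5534, 0.0723, 0.0593], 'ee_rot': [0.8068, 0.5908, -0.0002, -0.0001], 'ft_force': [-0.382, -0.2164, -3.206], 'gripper_width': 0.0388, 'finger_force': 62.1034, 'qpos': [-0.0139, 0.4149, -0.3094, 0.8468, 0.0, 1.8637]}
tool shift cm [ 0.   -0.01  1.48] close ang -17.58 tilt [-4.e-04  0.e+00 -1.e+00]
plate 12277 [[0.0395, -0.0442, 0.0562], [0.0459, 0.0006, 0.0588], [0.0583, 0.0447, 0.0625]]
rails 3345 [[-0.0189, -0.0358, 0.017], [0.0039, -0.0272, 0.0188], [0.0236, 0.0369, 0.0209]]
tube 17520 [[-0.029, -0.0189, 0.064], [-0.0008, 0.0007, 0.0656], [0.0238, 0.0204, 0.067]]
```

View pics/w3.png

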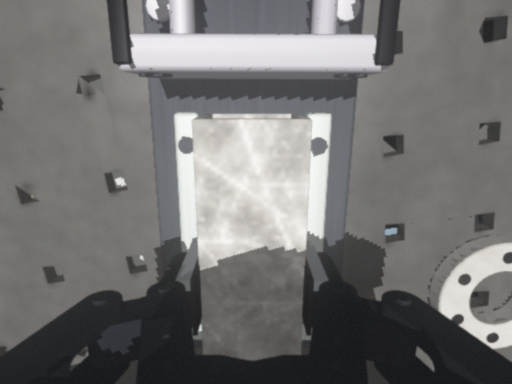

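The tube sits midway between the rails (columns 193-310 inside 178-328), with its end short of the plate. Lowering it onto the bed.

{"api": "step_arm", "payload": {"deltas": [[0, 0, 0.6, 0, 0, 0, 2], [0, 0, 0.4, 0, 0, 0, 2], [0, 0, 0.25, 0, 0, 0, 2], [0, 0, 0.1, 0, 0, 0, 2], [0, 0, 0.1, 0, 0, 0, 2], [0, 0, 0, 0, 0, 0, 2], [0, 0, 0, 0, 0, 0, 2]]}}

```text
time: 7.35
tool_pos: [0.5535, 0.0723, 0.0449]
ee_rot: [0.807, 0.591, 0.0, 0.0]
ft_force: [-0.2, 0.3, -3.4]
gripper_width: 0.0391
finger_force: 62.2
```

{"api": "step_arm", "payload": {"deltas": [[0, 0, 0.1, 0, 0, 0, 2], [0, 0, 0, 0, 0, 0, 2], [0, 0, 0, 0, 0, 0, 2]]}}

```text
time: 7.72
tool_pos: [0.5536, 0.0724, 0.0445]
ee_rot: [0.807, 0.591, 0.0, 0.0]
ft_force: [-2.8, 0.8, 5.8]
gripper_width: 0.0386
finger_force: 63.3
```

The tube is down on the bed. Now I slide it along +x, easing the downforce slightly.

{"api": "step_arm", "payload": {"deltas": [[0.1, 0, -0.03, 0, 0, 0, 2], [0.2, 0, 0, 0, 0, 0, 2], [0.25, 0, 0, 0, 0, 0, 2], [0.25, 0, 0, 0, 0, 0, 2], [0.25, 0, 0, 0, 0, 0, 2], [0.25, 0, 0, 0, 0, 0, 2], [0.25, 0, 0, 0, 0, 0, 2], [0.25, 0, 0, 0, 0, 0, 2], [0.25, 0, 0, 0, 0, 0, 2], [0.25, 0, 0, 0, 0, 0, 2], [0.2, 0, 0, 0, 0, 0, 2], [0.2, 0, 0, 0, 0, 0, 2], [0.1, 0, 0, 0, 0, 0, 2], [0, 0, 0, 0, 0, 0, 2], [0, 0, 0, 0, 0, 0, 2]]}}

```text
time: 9.6
tool_pos: [0.5618, 0.0959, 0.0445]
ee_rot: [0.808, 0.59, -0.002, 0.002]
ft_force: [-4.2, -11.3, 6.1]
gripper_width: 0.039
finger_force: 63.5
```

```bash
python3 - <<'E'
from h import *
st();err(-.008,.0445)
s=r.read_state();print("push",np.dot(s["ft_force"][:2],[.3024,.9532]))
c=r.read_camera("side");cv2.imwrite("pics/s4.png",cv2.resize(c["pixels"][225:300,225:325],None,fx=7,fy=7,interpolation=2))
E
```

```text
{'time': 9.6, 'tool_pos': [0.5618, 0.0959, 0.0445], 'ee_rot': [0.8077, 0.5896, -0.0018, 0.0024], 'ft_force': [-4.1608, -11.334, 6.1279], 'gripper_width': 0.039, 'finger_force': 63.52, 'qpos': [0.0312, 0.4509, -0.2939, 0.8264, -0.006, 1.9117]}
tool shift cm [ 0.7 -0.1 -0. ] close ang -17.74 tilt [-2.e-04 -6.e-03 -1.e+00]
push -12.061762031553464
```

View pics/s4.png

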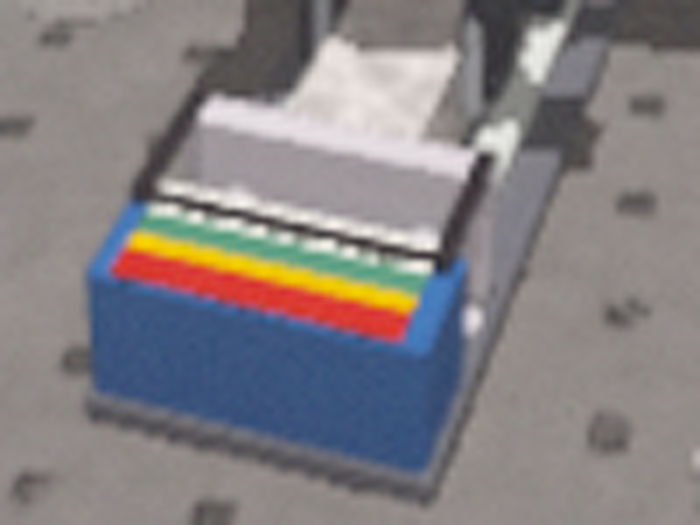

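The pointer still stands in the white, just short of green, at about 10 mm of travel. That matches the TCP at jig x = -15 mm, so about 7 mm more is needed.

{"api": "step_arm", "payload": {"deltas": [[0.1, 0, 0, 0, 0, 0, 2], [0.2, 0, 0, 0, 0, 0, 2], [0.2, 0, 0, 0, 0, 0, 2], [0.2, 0, 0, 0, 0, 0, 2], [0.1, 0, 0, 0, 0, 0, 2], [0, 0, 0, 0, 0, 0, 2], [0, 0, 0, 0, 0, 0, 2], [0, 0, 0, 0, 0, 0, 2]]}}

```text
time: 10.65
tool_pos: [0.5638, 0.1023, 0.0445]
ee_rot: [0.808, 0.589, -0.003, 0.003]
ft_force: [-4.9, -16.5, 9.0]
gripper_width: 0.0394
finger_force: 63.7
```

```bash
python3 - <<'E'
from h import *
st();err(-.008,.0445)
s=r.read_state();print("push",np.dot(s["ft_force"][:2],[.3024,.9532]))
c=r.read_camera("side");cv2.imwrite("pics/s5.png",cv2.resize(c["pixels"][225:300,225:325],None,fx=7,fy=7,interpolation=2))
E
```

```text
{'time': 10.65, 'tool_pos': [0.5638, 0.1023, 0.0445], 'ee_rot': [0.8079, 0.5893, -0.0029, 0.0031], 'ft_force': [-4.8592, -16.4606, 8.9571], 'gripper_width': 0.0394, 'finger_force': 63.6865, 'qpos': [0.0436, 0.4567, -0.2842, 0.8314, -0.0083, 1.9248]}
tool shift cm [ 0.03 -0.1   0.  ] close ang -17.79 tilt [-0.0011 -0.0084 -1.    ]
push -17.159648535054195
```

View pics/s5.png

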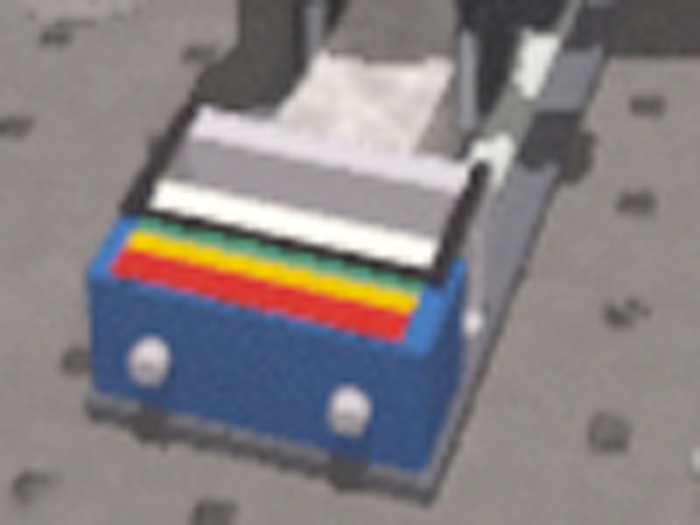

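The pointer is now over the start of the green, with yellow and red clear. I'll check the plate travel with the wrist camera (median jig x was 45.9 mm when free) and hand in if it's well inside green.

```bash
python3 - <<'E'
from h import *
a=np.radians(72.4)
def J(W): return np.stack([(W[...,0]-.5654)*np.cos(a)+(W[...,1]-.1105)*np.sin(a),-(W[...,0]-.5654)*np.sin(a)+(W[...,1]-.1105)*np.cos(a),W[...,2]],-1)
c,P,W=wristW();j=J(W)
m=(c["depth"]>0)&(j[...,2]>.053)&(j[...,2]<.064)&(j[...,0]>.03)&(j[...,0]<.085)&(abs(j[...,1])<.03)
q=j[m];print(len(q),np.percentile(q,[2,50,98],axis=0).round(4).tolist())
# pointer: dark pixels over the scale / side-cam plate top before vs now
c1=r.read_camera("side")
for d in(dict(np.load("side0.npz")),c1):
    k=J(world(d));b=d["pixels"].min(-1)>120
    m=b&(k[...,2]>.048)&(k[...,2]<.066)&(k[...,0]>.03)&(k[...,0]<.082)&(abs(k[...,1])<.03);q=k[m];print(len(q),np.percentile(q[:,0],[5,50,95]).round(4))
s=r.read_state();print(s["tool_pos"],s["ft_force"])
E
```

```text
8160 [[0.0562, -0.0288, 0.0567], [0.0621, 0.0001, 0.0586], [0.0678, 0.0288, 0.06]]
202 [0.043  0.0514 0.0536]
317 [0.0321 0.0632 0.0698]
[0.56385024 0.1022873  0.04450703] [ -5.44232603 -16.04367845   6.97028838]
```

The plate face has moved from about 40 to 56.5 mm, so travel is about 16.5 mm, mid-green and steady.

```bash
python3 -c "
from station import r
print(r.hand_in())"
```

```text
the job is handed in; nothing more can be done
None
```

I laid the long tube in the channel and pushed the stop plate back about 16.5 mm, which puts the pointer mid-green without entering the red, then handed in with the arm still gripping and pressing; I had no contact with the short tube or flange.

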